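# Carry a stack of slotted weights to the tester with the lifting key

## Robot

A 6-joint arm with a two-finger parallel gripper is mounted at the origin on the work surface. World frame = base frame: x ahead of the robot, y to its left, z up, the work surface at z = 0. Lengths are in mm, angles in rad, forces in N, time in s.
With the tool pointing down it reaches from about 375 to 750 mm from the base axis. Payload 9 kg.
Tool frame: the origin (TCP) lies midway between the tips of the shut fingers; the grasp point (between the pads) lies 19 mm behind it; z points along the fingers, y is the line along which they close (so a half turn about z gives the same grasp; the last joint's range is limited). The gripper opens to 85 mm and grips with 20 to 120 N. Pads are 22 mm wide; open, the fingers measure 114 mm over their backs; the gripper's body (76 mm by 85 mm) begins 54 mm behind the grasp point. The pads swing forward as they close: fully open they stand 13 mm farther back than shut.
Start: joints at [-1.362, 0.104, 0.097, 1.564, 0, 1.353], TCP at [248.389, -546.205, 231.331] pointing down, gripper open.
Joint ranges: [-2.99, 2.99], [-0.84, 1.86], [-1.1, 1.16], [-1.84, 2.11], [-1.51, 1.56], [-3.14, 3.14]. Speed limits (rad/s): [2.22, 2.22, 2.57, 3.14, 3.14, 3.14].

## Interface

Orientations are given as a rotation vector (axis times angle).
In Python, from station import arm, vision, close_job gives the robot as it stands.
- The arm moves only by the tool servo_tool, never from a script. Its argument "deltas" is a list that holds one entry, the list of rows, each a list of 7 numbers: the shift along the world's x, y, z in m, then the turn, a rotation vector about the world's x, y, z in rad, then the gripper command: -1 is fully open, 1 is shut, values between are in proportion. A call has exactly 5 rows; each row is the pose to reach, as a shift and turn from the pose commanded when the call began; what a row does not reach only later rows make up. A row lasts 1/12 s, in which the tool goes at most 41.7 mm and 7.16 degrees, less where a joint would pass 70% of its speed; a pose out of reach is approached as far as the arm can. A call with a gripper value outside its range is refused whole. The fingers move at their own pace and stop on an object; the grip force is fixed at half the most. Time passes only in rows, so rows that repeat a pose let the fingers close, or fill a call up. It gives the time, the measured TCP pose, the force and the opening at its end, in the units of the state.
- arm.get_state(): the state, without advancing time (a new reading comes with each control period).
- vision.get_image(name): name is "scene" or "top" or "wrist"; returns a dict with "img" (400x640x3 uint8, blue, green, red), "fx", "fy", "cx", "cy" (pixels), "R" (3x3) and "t" (3): a world point X has camera coordinates R X + t. Camera axes: x right, y down, z forward; pixel columns grow to the right and rows downward; lengths in mm; the calibration is good to about 2 mm. The wrist camera is an equidistant fisheye: a pixel r from the principal point sees the ray r / f radians off the axis. A picture is of the moment at which its call begins. There is no depth.
- close_job(): hands the job in, once; it reports no verdict.
The state is a dict: "clock": time; "q": joint angles; "joint_velocities": joint speeds; "effort": joint torques, N m; "ee_pos": TCP position; "tool_rot": TCP orientation; "force": force on the tool from outside, world axes, zero at the start; "torque": the same for the moment, N m; "grip_width": finger opening in mm.
Only numpy, scipy, OpenCV 4.12 (cv2) and the standard library are available. Lean on these libraries where they do the work, as an engineer would, in place of code of your own. Each camera call takes 0.05 s, during which the arm holds its last target. There are 200 camera calls.

## Task

Take the T-footed lifting key from its rack, feel it gently down through the slots of all three weights on the storage stand, turn it so that its foot catches beneath the lowest one, and lift the three off together. Set the stack down gently on the tester's pan, flat inside the rim, and let go, leaving the key standing in the stack with its foot still under the weights. Do not press hard (keep below about 20 newtons) and leave everything else where it is.

Things in the scene. Friction and masses are not known exactly. Their poses are not given: they have to be found in the camera images.
- key_grip (a point): Centre of the lifting key's handle. The key is a steel T-shaped skewer 110 mm tall, 90 g, standing upright in a low black rack. Its handle, on top, is a black block 30 mm along the key's x, 14 mm along its y, 36 mm tall; this point lies 92 mm above the underside of the foot; z up. A half turn about z leaves the key the same.
- key_foot (a point): Point on the key's axis at the upper face of its foot, 84 mm below the handle's centre. Below the handle is a round shaft of 10 mm diameter, 66 mm long, and at its lower end the foot: a crossbar 28 mm along x, 10 mm along y, 8 mm tall, its lower 4 mm tapered to 24 x 7 mm.
- rack: Key rack, fixed: black block 70 x 50 x 26 mm, origin at the centre of its underside. The key stands in its slot (32 mm along x, 14 mm along y, 22 mm deep; slot floor 4 mm above the table).
- top_centre (a point): Centre (half-way up) of the uppermost of three equal steel weights lying on one another on the storage stand: discs of 64 mm diameter, 10 mm thick, 160 to 240 g, each with a slot through its middle, 32 mm along its x and 14 mm along its y. x is the direction of this top slot. The two lower weights are not measured (see the stand).
- stand: Storage stand, fixed: round aluminium pedestal, 76 mm across, origin at the centre of its underside. The slots of the two lower weights are hidden: each is turned up to 0.9 rad to either side of the top slot and up to 2 mm off centre. The key's foot rests on the next weight until its slot is felt out by turning under light pressure; the weights above turn with it.
- stand_seat (a point): Centre of the stand's seat, the plane of the lowest weight's underside, 28 mm above the table. The rim around it is 3.5 mm high, 68 mm inner diameter. In the middle is a round well, 40 mm across and 22 mm deep, in which the key's foot can turn freely beneath the lowest weight.
- tester: Pressure tester, fixed: white box 60 mm tall, reaching from 60 mm before (-x) to 140 mm behind (+x) the origin and 65 mm to either side, with a round steel weight pan on top and behind it a dial gauge, 128 mm tall, centred at 110 mm along +x. Origin on the pan's axis at table height.
- pan_seat (a point): Centre of the pan's seat plane, 88 mm above the table. Like the stand, the pan has a round well in its middle, 40 mm across and 22 mm deep; around the seat is a rim 3.5 mm high of 72 mm inner diameter.
- flask: Bystander, to be left alone: pear-shaped glass flask, 56 mm wide, 82 mm tall; origin at the centre of its underside.
- collar: Bystander, to be left alone: plain steel collar with a round hole, 44 mm across, 12 mm tall, lying flat; origin at the centre of its underside.
- union: Bystander, to be left alone: small hexagonal tube union standing up, 26 mm across, 36 mm tall; origin at the centre of its underside.
- wrench: Bystander, to be left alone: open-ended wrench lying flat; origin at the centre of its underside.
- driver: Bystander, to be left alone: screwdriver lying flat; origin at the centre of its underside.
- plug: Bystander, to be left alone: black mains plug, about 60 x 42 x 22 mm; origin at the centre of its underside.
- beaker: Bystander, to be left alone: open glass beaker, 68 mm across, 90 mm tall; origin at the centre of its underside.
There are look-alikes about, which are no part of the job. What is shaped like the part that bears top_centre but black or red is not meant.

How it is judged:
By the outcome, as a careful person would: the job done as asked, in the order asked, and still so for the second after the job is handed in, with the robot touching nothing.
It also fails if it takes over 72 s, if anything falls off the work surface, if the arm or the gripper's body presses on something with over 40 N, if the wrist force passes 120 N, or if a joint passes its speed limit or range.

## Working session

There is one attempt and no reset: what is moved stays moved. The work goes in short steps, Python scripts to look and compute and a tool call to move; the robot and the scene stay as the last step left them, time stands still between calls to the robot, and variables do not carry over. Pictures are saved under pics/ and viewed, on a budget of 10 in all, crops included, one or two more only if the job needs it, and the job is handed in when it is done.

Besides the shell and the picture viewer there is one more tool, called after "Emit:" in YAML: its name, and indented under it one key for each argument. servo_tool: Moves the arm, as the interface text tells. Its arguments: {"type":"object","properties":{"deltas":{"type":"array"}},"required":["deltas"]}

```bash
mkdir -p pics; ls; python3 - <<'E'
from station import arm, vision
import cv2, pickle
print(arm.get_state())
d={}
for n in("scene","top"):
    d[n]=vision.get_image(n); cv2.imwrite(f"pics/{n}0.png",d[n]["img"])
    print(n,{k:v for k,v in d[n].items() if k!="img"})
pickle.dump(d,open("d0.pkl","wb"))
E
```

```text
pics
{'clock': 0.0, 'q': array([-1.36168447e+00,  1.04709123e-01,  9.64589775e-02,  1.56387949e+00,
       -2.12600701e-05,  1.35308846e+00]), 'joint_velocities': array([-2.67292333e-03, -9.72199395e-04,  7.11252381e-05,  7.11046989e-04,
        1.43390606e-03, -1.32141508e-03]), 'effort': array([-5.38874792e-04, -5.56925333e+01,  5.03653085e+01,  1.66091725e-02,
       -3.78739869e-04, -1.84359868e-05]), 'ee_pos': array([ 248.31500336, -545.8424124 ,  230.51089965]), 'tool_rot': array([-3.06902063e+00, -6.65086947e-01,  2.43830368e-05]), 'force': array([-0.64782351,  0.3012645 ,  0.47786785]), 'torque': array([-0.05263   , -0.02855739, -0.02778532]), 'grip_width': 85.72678372821687}
scene {'fx': 493.4597054206979, 'fy': 493.4597054206979, 'cx': 322.0327904669786, 'cy': 205.06612968551156, 'R': array([[-0.59060815,  0.80695542,  0.0022279 ],
       [ 0.63256578,  0.46468361, -0.61962059],
       [-0.50104146, -0.36454368, -0.78489831]]), 't': array([ 330.90340131, -273.02985368, 1659.9745314 ])}
top {'fx': 397.529252397428, 'fy': 397.529252397428, 'cx': 319.6828205538915, 'cy': 203.8098812669775, 'R': array([[ 2.04014478e-02, -9.99781849e-01,  4.47606352e-03],
       [-9.79881805e-01, -2.08839860e-02, -1.98483014e-01],
       [ 1.98533192e-01, -3.36672358e-04, -9.80094107e-01]]), 't': array([ -17.45901546,  523.89600679, 1263.04780358])}
```

```bash
python3 - <<'E'
import pickle,cv2,numpy as np
d=pickle.load(open("d0.pkl","rb"))
a=d["scene"]["img"];b=d["top"]["img"]
cv2.imwrite("pics/s1.png",cv2.resize(a,(800,500)));cv2.imwrite("pics/t1.png",cv2.resize(b,(800,500)))
E
```

```text
(no output)
```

View pics/s1.png

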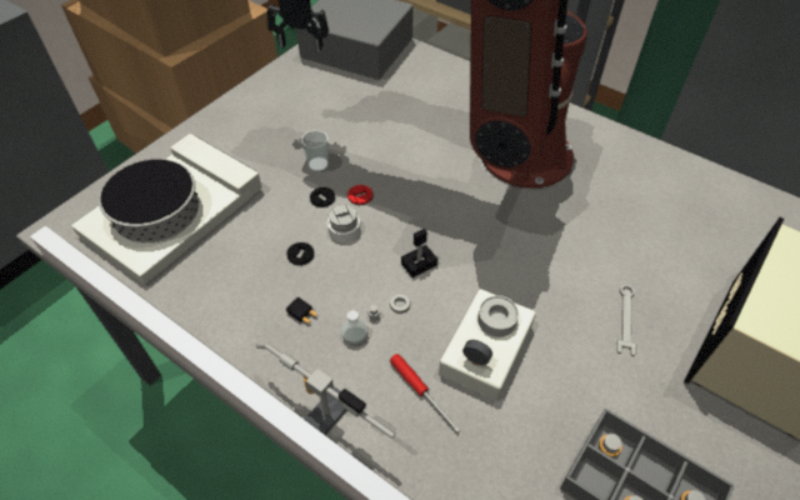

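View pics/t1.png

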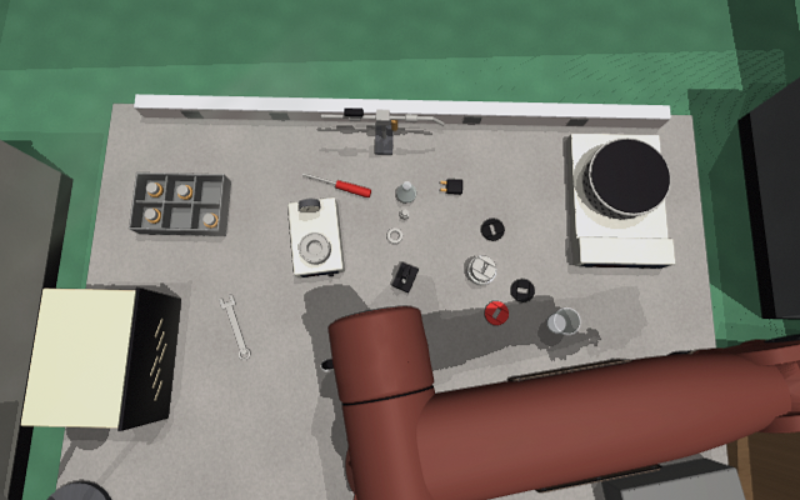

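The scene view shows the rack with key at (420,250), the stand at (344,220), and the pan at (498,315). The top view has them at (405,277), (483,269) and (315,248). Next I'll enlarge all three in both views.

```bash
python3 - <<'E'
import pickle,cv2,numpy as np
d=pickle.load(open("d0.pkl","rb"))
C={"scene":[(336,200),(275,176),(398,252)],"top":[(324,221),(386,215),(252,198)]}
rows=[]
for n in("scene","top"):
    r=[]
    for u,v in C[n]:
        c=d[n]["img"][v-30:v+30,u-26:u+27]
        c=cv2.resize(c,None,fx=5,fy=5,interpolation=cv2.INTER_CUBIC)
        for k in range(10,53,10): cv2.putText(c,str(u-26+k),(k*5-8,8),0,.3,(0,0,255));c[10:16,k*5+2]=(0,0,255)
        for k in range(10,60,10): cv2.putText(c,str(v-30+k),(0,k*5+5),0,.3,(0,0,255));c[k*5+2,20:26]=(0,0,255)
        r.append(c)
    rows.append(np.hstack(r))
cv2.imwrite("pics/crops.png",np.vstack(rows))
E
```

```text
(no output)
```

View pics/crops.png

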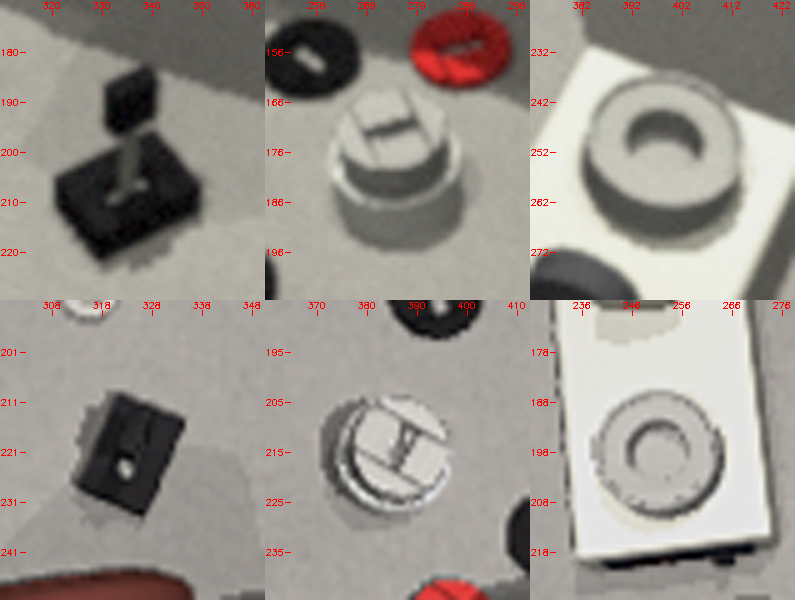

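```bash
cat > h.py <<'E'
import numpy as np
def ray(c,uv):
    d=np.array([(uv[0]-c["cx"])/c["fx"],(uv[1]-c["cy"])/c["fy"],1.])
    return -c["R"].T@c["t"], c["R"].T@d
def fray(c,uv):
    p=np.array([(uv[0]-c["cx"])/c["fx"],(uv[1]-c["cy"])/c["fy"]]);r=np.linalg.norm(p)
    d=np.r_[p/max(r,1e-9)*np.sin(r),np.cos(r)]
    return -c["R"].T@c["t"], c["R"].T@d
def atz(od,z):
    o,d=od; return (o+d*(z-o[2])/d[2])[:2].round(1)
def proj(c,X):
    p=c["R"]@np.array(X,float)+c["t"]; return np.array([c["fx"]*p[0]/p[2]+c["cx"],c["fy"]*p[1]/p[2]+c["cy"]]).round(1)
def fproj(c,X):
    p=c["R"]@np.array(X,float)+c["t"]; r=np.hypot(p[0],p[1]);th=np.arctan2(r,p[2])
    return np.array([c["fx"]*th*p[0]/r+c["cx"],c["fy"]*th*p[1]/r+c["cy"]]).round(1)
E
python3 - <<'E'
import pickle
from h import *
d=pickle.load(open("d0.pkl","rb"))
S,T=d["scene"],d["top"]
print("cams",-S["R"].T@S["t"],-T["R"].T@T["t"])
f=lambda o,p:(o[0]+p[0]/5-.4,o[1]+p[1]/5-.4)
s=lambda o,p,z:atz(ray(S,f(o,p)),z)
t=lambda o,p,z:atz(ray(T,f(o,p)),z)
print("handle S",s((310,170),(131,102),96))
print("rack S corners",[s((310,170),p,26) for p in((55,178),(155,132),(203,185),(102,243))])
print("rack T corners",[t((298,191),p,26) for p in((118,92),(186,118),(142,215),(75,183))])
print("disc S",s((249,146),(128,127),58),"slot",s((249,146),(102,135),58),s((249,146),(155,122),58))
print("disc T",t((360,185),(138,145),58),"slot",t((360,185),(133,170),58),t((360,185),(146,125),58))
print("pan S",s((372,222),(132,140),91.5),"T",t((226,168),(128,153),91.5))
print("box T",t((226,168),(52,256),60),t((226,168),(243,240),60),t((226,168),(218,5),60))
E
```

```text
cams [1199.85965369  464.98142915 1132.99906836] [ 262.95544156   -6.08893662 1341.96831479]
handle S [473.  -17.3]
rack S corners [array([496. , -52.2]), array([434.3, -25.5]), array([450.1,  18.9]), array([517.8,  -3.5])]
rack T corners [array([511.8, -12. ]), array([495. , -58.1]), array([428.9, -29.6]), array([449.4,  15.5])]
disc S [ 494.  -222.7] slot [ 507.8 -230.9] [ 481.5 -212.4]
disc T [ 495.  -228.7] slot [ 478.3 -225.2] [ 508.5 -234.2]
pan S [537.1 219.2] T [530.  214.1]
box T [466.9 265.4] [480.2 141.3] [639.3 164.9]
```

Scene and top agree to within about 6 mm: key near (472,-19) with yaw about -0.38, weights near (494,-226) with slot yaw about -0.4, pan near (533,217). I'll move over the key and refine with the wrist camera.

Emit:
servo_tool:
  deltas:
    - [[0.0112, 0.0263, 0, 0, 0, 0.1165, -1], [0.0224, 0.0527, 0, 0, 0, 0.233, -1], [0.0336, 0.079, 0, 0, 0, 0.3495, -1], [0.0448, 0.1054, 0, 0, 0, 0.466, -1], [0.056, 0.1317, 0, 0, 0, 0.5825, -1]]

```text
clock: 0.52
ee_pos: [304.6, -413.1, 230.8]
tool_rot: [-2.745, -1.526, -0.0]
force: [0.2, 0.3, 0.2]
grip_width: 85.4
```

Emit:
servo_tool:
  deltas:
    - [[0.0112, 0.0263, 0, 0, 0, 0.1165, -1], [0.0224, 0.0527, 0, 0, 0, 0.233, -1], [0.0336, 0.079, 0, 0, 0, 0.3495, -1], [0.0448, 0.1054, 0, 0, 0, 0.466, -1], [0.056, 0.1317, 0, 0, 0, 0.5825, -1]]

```text
clock: 0.93
ee_pos: [360.6, -281.3, 231.0]
tool_rot: [-2.192, -2.25, -0.0]
force: [1.3, 0.2, 0.9]
grip_width: 85.1
```

Emit:
servo_tool:
  deltas:
    - [[0.0112, 0.0263, 0, 0, 0, 0.1165, -1], [0.0224, 0.0527, 0, 0, 0, 0.233, -1], [0.0336, 0.079, 0, 0, 0, 0.3495, -1], [0.0448, 0.1054, 0, 0, 0, 0.466, -1], [0.056, 0.1317, 0, 0, 0, 0.5825, -1]]

```text
clock: 1.35
ee_pos: [416.6, -149.6, 231.1]
tool_rot: [-1.453, -2.785, -0.0]
force: [0.4, -0.6, 0.1]
grip_width: 85.2
```

Emit:
servo_tool:
  deltas:
    - [[0.0112, 0.0263, 0, 0, 0, 0.1165, -1], [0.0224, 0.0527, 0, 0, 0, 0.233, -1], [0.0336, 0.079, 0, 0, 0, 0.3495, -1], [0.0448, 0.1054, 0, 0, 0, 0.466, -1], [0.056, 0.1317, 0, 0, 0, 0.5825, -1]]

```text
clock: 1.77
ee_pos: [472.6, -17.8, 231.1]
tool_rot: [-0.592, -3.085, -0.0]
force: [-0.1, -0.2, -0.5]
grip_width: 85.3
```

```bash
python3 - <<'E'
from station import arm, vision
import cv2, pickle
from h import *
s=arm.get_state();print(s["clock"],s["ee_pos"],s["tool_rot"],s["q"])
d=vision.get_image("wrist");pickle.dump(d,open("w1.pkl","wb"))
print({k:v for k,v in d.items() if k!="img"}, fproj(d,(472,-19,114)),fproj(d,(472,-19,26)),fproj(d,(494,-226,58)))
cv2.imwrite("pics/w1.png",cv2.resize(d["img"],(800,500),interpolation=cv2.INTER_CUBIC))
E
```

```text
1.7667 [472.56928611 -17.84464571 231.07273866] [-5.91584221e-01 -3.08510373e+00 -2.31363508e-04] [-3.15418805e-01 -2.85308706e-01 -2.71130917e-01  1.58527170e+00
  1.10795483e-04  6.34917798e-02]
{'fx': 309.70691628693146, 'fy': 309.70691628693146, 'cx': 320.00914031872, 'cy': 200.0297147313615, 'R': array([[ 3.70210798e-01,  9.28947585e-01,  5.91188442e-04],
       [ 8.90275011e-01, -3.54980299e-01,  2.85305787e-01],
       [ 2.65243982e-01, -1.05096963e-01, -9.58436361e-01]]), 't': array([-157.46261705, -463.96819236,  251.32188759])} [319.7 194.9] [319.7 174.2] [171.7 258.4]
```

View pics/w1.png

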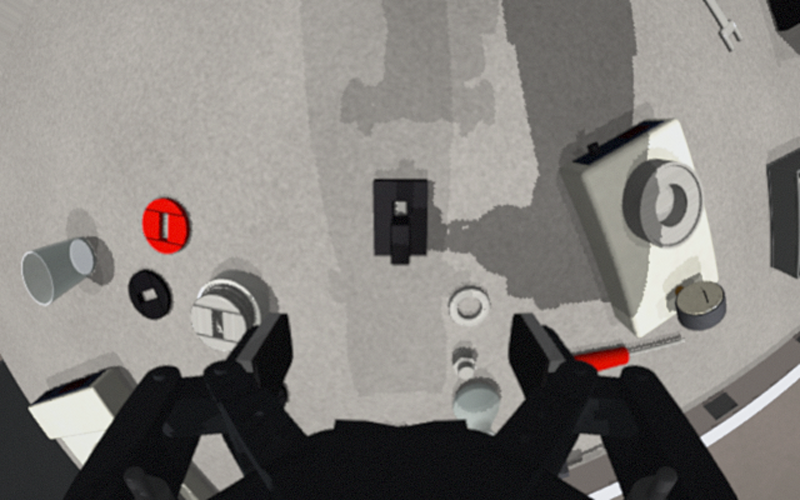

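The rack with the key is at (400,217), aligned with the image's vertical, and its handle runs down to (401,264). The stand is at (222,312). I'll enlarge these two.

```bash
python3 - <<'E'
import pickle,cv2,numpy as np
d=pickle.load(open("w1.pkl","rb"))
r=[]
for u,v in((320,175),(182,252)):
    c=cv2.resize(d["img"][v-40:v+40,u-33:u+33],None,fx=6,fy=6,interpolation=cv2.INTER_CUBIC)
    c=cv2.convertScaleAbs(c,alpha=1.8 if u==320 else 1,beta=30 if u==320 else 0)
    for k in range(5,66,5): cv2.putText(c,str(u-33+k),(k*6-8,8),0,.3,(0,0,255));c[10:16,k*6+3]=(0,0,255)
    for k in range(5,80,5): cv2.putText(c,str(v-40+k),(0,k*6+5),0,.3,(0,0,255));c[k*6+3,20:26]=(0,0,255)
    r.append(c)
cv2.imwrite("pics/w1c.png",np.hstack(r))
E
```

```text
(no output)
```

View pics/w1c.png

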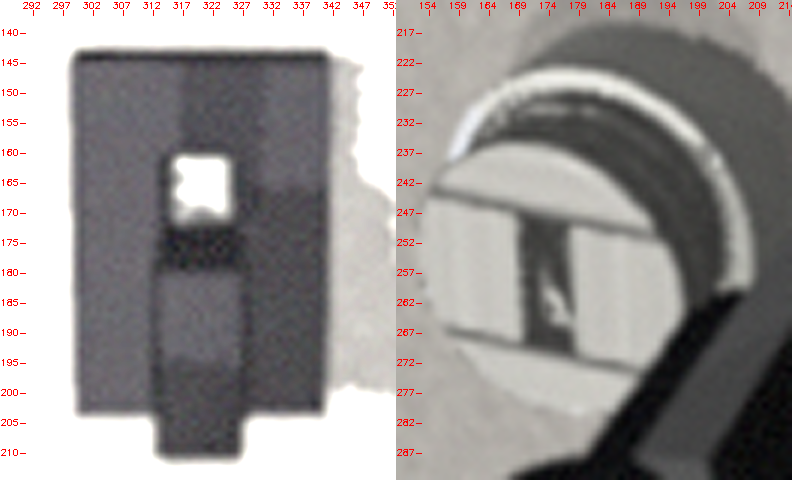

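```bash
python3 - <<'E'
import pickle
from h import *
d=pickle.load(open("w1.pkl","rb"))
w=lambda uv,z:atz(fray(d,uv),z)
print("handle",w((319.8,195.3),114), "rack",[w((287+x/6-.4,135+y/6-.4),26) for x,y in((78,52),(327,52),(324,412),(78,412))])
f=lambda x,y:w((149+(x-396)/6-.4,212+y/6-.4),58)
print("slot",f(548,284),f(545.5,216),f(551,351.5),"disc L,top",f(421,225),f(540,143))
g=lambda u,v,z:w((u*.8-.1,v*.8-.1),z)
print("pan",g(664,203,91.5))
E
```

```text
handle [472.4 -19. ] rack [array([430.5, -26.8]), array([447.8,  16.5]), array([513.5,  -9.1]), array([495.6, -53.9])]
slot [ 495.7 -223.2] [ 482. -215.] [ 509.8 -231.8] disc L,top [ 473.9 -245.6] [ 467.6 -207.4]
pan [528.1 206.8]
```

Handle (472.4,-19.0) and rack centre (471.9,-18.3) agree, and the yaw is aligned. Next I'll descend and grip.

Emit:
servo_tool:
  deltas:
    - [[0, 0, -0.02, 0, 0, 0, -1], [0, 0, -0.045, 0, 0, 0, -1], [0, 0, -0.07, 0, 0, 0, -1], [0, 0, -0.09, 0, 0, 0, -1], [0, 0, -0.105, 0, 0, 0, -1]]

```text
clock: 2.23
ee_pos: [471.4, -19.0, 123.9]
tool_rot: [-0.6, -3.081, -0.001]
force: [0.2, -0.2, 0.4]
grip_width: 85.5
```

Emit:
servo_tool:
  deltas:
    - [[0, 0, -0.015, 0, 0, 0, -1], [0, 0, -0.03, 0, 0, 0, -1], [0, 0, -0.041, 0, 0, 0, -1], [0, 0, -0.048, 0, 0, 0, -0.5], [0, 0, -0.049, 0, 0, 0, 0]]

```text
clock: 2.65
ee_pos: [471.6, -19.2, 75.9]
tool_rot: [-0.601, -3.082, -0.001]
force: [0.1, 0.1, 0.9]
grip_width: 63.9
```

Emit:
servo_tool:
  deltas:
    - [[0, 0, 0, 0, 0, 0, 1], [0, 0, 0, 0, 0, 0, 1], [0, 0, 0, 0, 0, 0, 1], [0, 0, 0, 0, 0, 0, 1], [0, 0, 0, 0, 0, 0, 1]]

```text
clock: 3.07
ee_pos: [473.0, -19.5, 78.2]
tool_rot: [0.6, 3.082, 0.0]
force: [-0.2, 0.8, 4.6]
grip_width: 13.1
```

Emit:
servo_tool:
  deltas:
    - [[0, 0, 0, 0, 0, 0, 1], [0, 0, 0, 0, 0, 0, 1], [0, 0, 0.003, 0, 0, 0, 1], [0, 0, 0.006, 0, 0, 0, 1], [0, 0, 0.01, 0, 0, 0, 1]]

```text
clock: 3.48
ee_pos: [472.0, -19.3, 87.2]
tool_rot: [-0.601, -3.083, -0.0]
force: [0.2, -0.2, -1.0]
grip_width: 13.4
```

Emit:
servo_tool:
  deltas:
    - [[0, 0, 0.012, 0, 0, 0, 1], [0, 0, 0.027, 0, 0, 0, 1], [0, 0, 0.045, 0, 0, 0, 1], [0, 0, 0.06, 0, 0, 0, 1], [0, 0, 0.072, 0, 0, 0, 1]]

```text
clock: 3.9
ee_pos: [472.8, -19.5, 161.5]
tool_rot: [0.6, 3.082, -0.0]
force: [-0.4, -0.3, -0.4]
grip_width: 13.4
```

Emit:
servo_tool:
  deltas:
    - [[0.006, -0.016, 0, 0, 0, 0, 1], [0.014, -0.034, 0, 0, 0, 0, 1], [0.022, -0.055, 0, 0, 0, 0, 1], [0.03, -0.076, 0, 0, 0, 0, 1], [0.038, -0.098, 0, 0, 0, 0, 1]]

```text
clock: 4.32
ee_pos: [510.7, -118.3, 159.9]
tool_rot: [0.6, 3.084, 0.0]
force: [1.0, 0.9, -0.8]
grip_width: 13.6
```

Emit:
servo_tool:
  deltas:
    - [[0.008, -0.021, 0, 0, 0, 0, 1], [0.016, -0.042, 0, 0, 0, 0, 1], [0.024, -0.063, 0, 0, 0, 0, 1], [0.032, -0.084, 0, 0, 0, 0, 1], [0.039, -0.1, 0, 0, 0, 0, 1]]

```text
clock: 4.73
ee_pos: [549.7, -219.1, 159.7]
tool_rot: [0.602, 3.083, -0.0]
force: [0.6, 0.3, -0.6]
grip_width: 13.2
```

Emit:
servo_tool:
  deltas:
    - [[0.006, -0.014, 0, 0, 0, 0, 1], [0.01, -0.024, 0, 0, 0, 0, 1], [0.014, -0.033, 0, 0, 0, 0, 1], [0.014, -0.033, 0, 0, 0, 0, 1], [0.014, -0.033, 0, 0, 0, 0, 1]]

```text
clock: 5.15
ee_pos: [563.3, -250.2, 159.3]
tool_rot: [-0.601, -3.083, -0.001]
force: [0.0, -0.0, -0.8]
grip_width: 13.6
```

```bash
python3 - <<'E'
from station import arm, vision
import cv2, pickle
from h import *
s=arm.get_state();print(s["clock"],s["ee_pos"],s["tool_rot"],s["force"],s["torque"],s["grip_width"])
d=vision.get_image("wrist");pickle.dump(d,open("w2.pkl","wb"))
u,v=fproj(d,(495.5,-224,58)).round().astype(int);print(u,v)
u0,v0=max(u-45,0),max(v-45,0)
c=cv2.resize(d["img"][v0:v0+90,u0:u0+90],None,fx=6,fy=6,interpolation=cv2.INTER_CUBIC)
for k in range(5,90,5):
    cv2.putText(c,str(u0+k),(k*6-8,8),0,.3,(0,0,255));c[10:16,k*6+3]=(0,0,255)
    cv2.putText(c,str(v0+k),(0,k*6+5),0,.3,(0,0,255));c[k*6+3,20:26]=(0,0,255)
f=cv2.resize(d["img"],None,fx=.4,fy=.4)
o=np.zeros((540,800,3),np.uint8);o[:c.shape[0],:c.shape[1]]=c;o[:160,544:]=f
cv2.imwrite("pics/w2.png",o)
E
```

```text
5.15 [ 563.27424229 -250.20968049  159.29993588] [-6.00911025e-01 -3.08309504e+00 -7.23974476e-04] [ 0.01358458 -0.04221789 -0.7967792 ] [0.01265527 0.03353491 0.0102031 ] 13.578564295227427
320 110
```

View pics/w2.png

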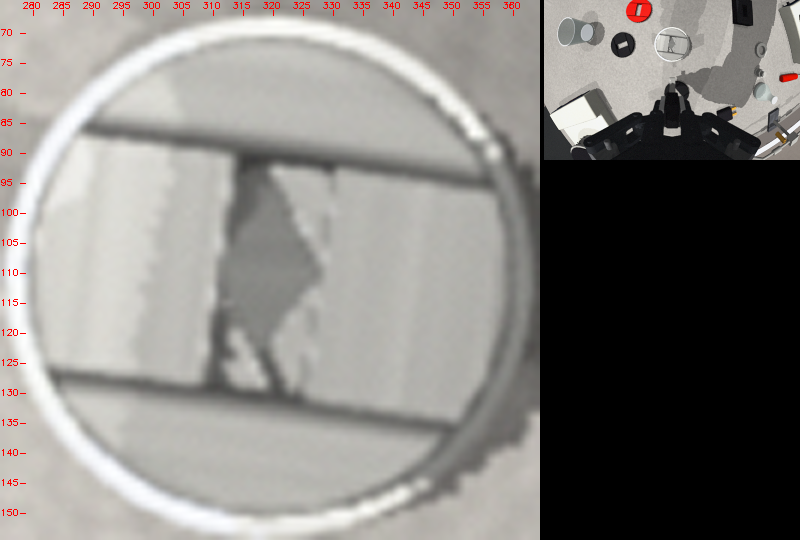

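The wrist view shows the top slot cleanly at crop (270,279). Through it the second slot is visible, turned about 0.6 rad CCW, with perhaps an edge of the third slot turned CW.

```bash
python3 - <<'E'
import pickle
from h import *
d=pickle.load(open("w2.pkl","rb"))
f=lambda x,y,z:atz(fray(d,(275+x/6-.4,65+y/6-.4)),z)
P=[f(*p,58) for p in((237,157),(335,171),(303,400),(208,388))];print(P,np.mean(P,0))
y=lambda a,b:np.arctan2(*(b-a)[::-1])
print("yaw1",y(P[0],P[3]),y(P[1],P[2]), "groove+90",y(f(83,127,58),f(495,186,58))-np.pi/2,y(f(50,377,58),f(455,430,58))-np.pi/2)
print("yaw2",y(f(270,165,48),f(322,270,48)),y(f(235,330,48),f(270,390,48)),"yaw3?",y(f(322,270,38),f(270,345,38)))
# ring centre: rim outer left/right/top/bottom
Q=[f(*p,31.5) for p in((270,18),(270,532),(12,275))];print("rim",Q)
E
```

```text
[array([ 479.5, -222.2]), array([ 486. , -211.2]), array([ 512.3, -226.3]), array([ 506.2, -237.1])] [ 496.  -224.2]
yaw1 -0.5090044741301254 -0.5211911011708783 groove+90 -0.5302157727766297 -0.5163625445395073
yaw2 0.0690723321640857 0.13742614549694387 yaw3? -0.9849535471027384
rim [array([ 460.7, -210. ]), array([ 530.3, -238.2]), array([ 481. , -258.4])]
```

Emit:
servo_tool:
  deltas:
    - [[-0.01, 0.004, 0, 0, 0, -0.03, 1], [-0.028, 0.011, 0, 0, 0, -0.06, 1], [-0.046, 0.018, 0, 0, 0, -0.1, 1], [-0.06, 0.0232, 0, 0, 0, -0.135, 1], [-0.0673, 0.0261, 0, 0, 0, -0.135, 1]]

```text
clock: 5.62
ee_pos: [494.8, -222.8, 159.5]
tool_rot: [-0.808, -3.036, -0.0]
force: [0.4, -0.1, -0.5]
grip_width: 13.2
```

Emit:
servo_tool:
  deltas:
    - [[0, 0, -0.006, 0, 0, 0, 1], [0, 0, -0.013, 0, 0, 0, 1], [0, 0, -0.02, 0, 0, 0, 1], [0, 0, -0.024, 0, 0, 0, 1], [0, 0, -0.026, 0, 0, 0, 1]]

```text
clock: 6.03
ee_pos: [496.0, -224.0, 131.8]
tool_rot: [-0.806, -3.035, -0.001]
force: [-0.4, 0.4, -0.8]
grip_width: 13.2
```

Emit:
servo_tool:
  deltas:
    - [[0, 0, -0.001, 0, 0, 0, 1], [0, 0, -0.002, 0, 0, 0, 1], [0, 0, -0.003, 0, 0, 0, 1], [0, 0, -0.004, 0, 0, 0, 1], [0, 0, -0.005, 0, 0, 0, 1]]

```text
clock: 6.45
ee_pos: [496.2, -224.4, 128.5]
tool_rot: [0.807, 3.036, -0.0]
force: [-0.2, -0.5, -1.1]
grip_width: 13.3
```

Emit:
servo_tool:
  deltas:
    - [[0, 0, -0.001, 0, 0, 0, 1], [0, 0, -0.002, 0, 0, 0, 1], [0, 0, -0.003, 0, 0, 0, 1], [0, 0, -0.004, 0, 0, 0, 1], [0, 0, -0.005, 0, 0, 0, 1]]

```text
clock: 6.87
ee_pos: [496.1, -224.3, 123.2]
tool_rot: [0.807, 3.036, 0.0]
force: [-0.0, -0.2, -1.5]
grip_width: 13.0
```

Emit:
servo_tool:
  deltas:
    - [[0, 0, -0.0005, 0, 0, 0, 1], [0, 0, -0.001, 0, 0, 0, 1], [0, 0, -0.0015, 0, 0, 0, 1], [0, 0, -0.002, 0, 0, 0, 1], [0, 0, -0.002, 0, 0, 0, 1]]

```text
clock: 7.28
ee_pos: [496.2, -224.4, 122.0]
tool_rot: [0.807, 3.035, -0.0]
force: [-0.4, 0.4, 5.1]
grip_width: 13.2
```

Emit:
servo_tool:
  deltas:
    - [[0, 0, 0, 0, 0, 0.06, 1], [0, 0, 0, 0, 0, 0.13, 1], [0, 0, 0, 0, 0, 0.2, 1], [0, 0, 0, 0, 0, 0.27, 1], [0, 0, 0, 0, 0, 0.34, 1]]

```text
clock: 7.7
ee_pos: [496.3, -224.7, 121.8]
tool_rot: [0.277, 3.129, -0.001]
force: [0.3, 0.1, 0.8]
grip_width: 13.1
```

Emit:
servo_tool:
  deltas:
    - [[0, 0, 0, 0, 0, 0.06, 1], [0, 0, 0, 0, 0, 0.12, 1], [0, 0, 0, 0, 0, 0.18, 1], [0, 0, -0.0005, 0, 0, 0.22, 1], [0, 0, -0.001, 0, 0, 0.25, 1]]

```text
clock: 8.12
ee_pos: [496.5, -224.6, 121.1]
tool_rot: [-0.114, 3.138, -0.001]
force: [-1.0, 0.9, 5.3]
grip_width: 13.2
```

Emit:
servo_tool:
  deltas:
    - [[0, 0, 0, 0, 0, 0.04, 1], [0, 0, 0, 0, 0, 0.08, 1], [0, 0, -0.0003, 0, 0, 0.12, 1], [0, 0, -0.0006, 0, 0, 0.16, 1], [0, 0, -0.0006, 0, 0, 0.2, 1]]

```text
clock: 8.53
ee_pos: [496.7, -224.7, 120.8]
tool_rot: [-0.426, 3.111, -0.002]
force: [-0.5, 0.0, 6.2]
grip_width: 13.4
```

Emit:
servo_tool:
  deltas:
    - [[0, 0, 0, 0, 0, -0.05, 1], [0, 0, 0, 0, 0, -0.1, 1], [0, 0, 0, 0, 0, -0.15, 1], [0, 0, 0, 0, 0, -0.18, 1], [0, 0, 0, 0, 0, -0.18, 1]]

```text
clock: 8.95
ee_pos: [496.1, -224.3, 119.6]
tool_rot: [0.139, -3.138, -0.0]
force: [1.3, 0.2, -0.7]
grip_width: 13.6
```

Emit:
servo_tool:
  deltas:
    - [[0, 0.0005, 0, 0, 0, 0, 1], [0, 0.001, 0, 0, 0, 0, 1], [0, 0.0015, 0, 0, 0, 0, 1], [0, 0.0015, 0, 0, 0, 0, 1], [0, 0.0015, 0, 0, 0, 0, 1]]

```text
clock: 9.37
ee_pos: [496.1, -222.8, 119.7]
tool_rot: [0.142, -3.138, -0.0]
force: [0.7, -0.4, -0.6]
grip_width: 13.1
```

Emit:
servo_tool:
  deltas:
    - [[0, -0.0008, 0, 0, 0, 0, 1], [0, -0.0015, 0, 0, 0, 0, 1], [0, -0.0022, 0, 0, 0, 0, 1], [0, -0.003, 0, 0, 0, 0, 1], [0, -0.003, 0, 0, 0, 0, 1]]

```text
clock: 9.78
ee_pos: [496.1, -226.0, 119.7]
tool_rot: [-0.141, 3.138, 0.0]
force: [-0.2, -0.1, -1.1]
grip_width: 13.0
```

```bash
python3 - <<'E'
from station import arm, vision
import cv2, pickle
from h import *
s=arm.get_state();print(s["clock"],s["ee_pos"],s["tool_rot"],s["force"],s["torque"],s["grip_width"])
d=vision.get_image("wrist");pickle.dump(d,open("w3.pkl","wb"))
u,v=fproj(d,(495.5,-224,50)).round().astype(int);print(u,v)
u0,v0=u-50,v-50
c=cv2.resize(d["img"][v0:v0+100,u0:u0+100],None,fx=6,fy=6,interpolation=cv2.INTER_CUBIC)
cv2.imwrite("pics/w3.png",c)
E
```

```text
9.7833 [ 496.09249991 -225.98203915  119.71422537] [-1.41406223e-01  3.13837431e+00  1.08035940e-04] [-0.16475617 -0.05271938 -1.10320073] [ 0.02874676 -0.00518595 -0.00362344] 12.984782804494607
324 213
```

View pics/w3.png

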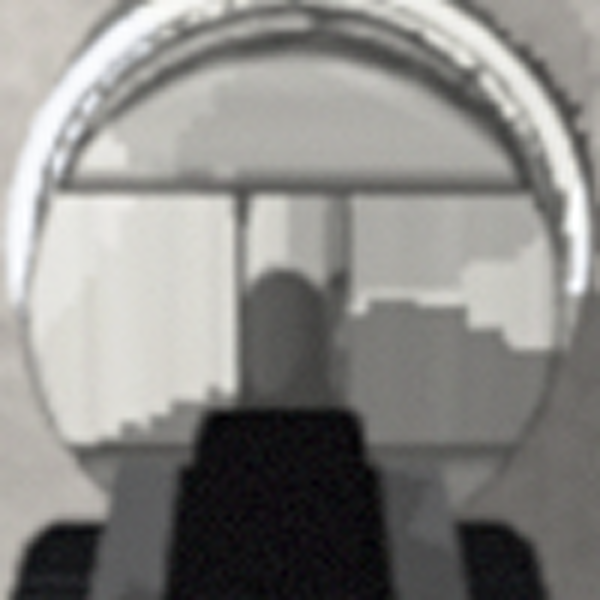

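The key has dropped into the second slot: force is zero at the commanded depth, and the top weight has turned with it. Next I'll recentre and go down to the third weight.

Emit:
servo_tool:
  deltas:
    - [[0, 0.0008, 0, 0, 0, 0, 1], [0, 0.0015, -0.001, 0, 0, 0, 1], [0, 0.0015, -0.002, 0, 0, 0, 1], [0, 0.0015, -0.003, 0, 0, 0, 1], [0, 0.0015, -0.004, 0, 0, 0, 1]]

```text
clock: 10.25
ee_pos: [496.1, -224.2, 115.6]
tool_rot: [0.142, -3.138, -0.0]
force: [1.1, 0.3, -0.5]
grip_width: 13.5
```

Emit:
servo_tool:
  deltas:
    - [[0, 0, -0.001, 0, 0, 0, 1], [0, 0, -0.002, 0, 0, 0, 1], [0, 0, -0.003, 0, 0, 0, 1], [0, 0, -0.0037, 0, 0, 0, 1], [0, 0, -0.0037, 0, 0, 0, 1]]

```text
clock: 10.67
ee_pos: [496.1, -224.3, 112.2]
tool_rot: [-0.142, 3.138, 0.0]
force: [-0.7, 0.5, 1.9]
grip_width: 13.5
```

Emit:
servo_tool:
  deltas:
    - [[0, 0, -0.0005, 0, 0, -0.08, 1], [0, 0, -0.0005, 0, 0, -0.18, 1], [0, 0, -0.0005, 0, 0, -0.28, 1], [0, 0, -0.0005, 0, 0, -0.38, 1], [0, 0, -0.0005, 0, 0, -0.48, 1]]

```text
clock: 11.08
ee_pos: [496.5, -224.4, 112.2]
tool_rot: [0.615, 3.08, -0.0]
force: [0.2, 2.0, 3.4]
grip_width: 13.4
```

Emit:
servo_tool:
  deltas:
    - [[0, 0, 0, 0, 0, -0.07, 1], [0, 0, 0, 0, 0, -0.14, 1], [0, 0, 0, 0, 0, -0.21, 1], [0, 0, 0, 0, 0, -0.28, 1], [0, 0, 0, 0, 0, -0.35, 1]]

```text
clock: 11.5
ee_pos: [496.5, -224.4, 112.1]
tool_rot: [1.14, 2.926, 0.0]
force: [0.2, 1.2, 2.2]
grip_width: 13.3
```

Emit:
servo_tool:
  deltas:
    - [[0, 0, 0, 0, 0, -0.05, 1], [0, 0, 0, 0, 0, -0.1, 1], [0, 0, 0, 0, 0, -0.15, 1], [0, 0, -0.0004, 0, 0, -0.2, 1], [0, 0, -0.0004, 0, 0, -0.24, 1]]

```text
clock: 11.92
ee_pos: [496.5, -224.6, 111.9]
tool_rot: [1.481, 2.769, -0.0]
force: [-0.4, 0.1, 3.5]
grip_width: 13.3
```

Emit:
servo_tool:
  deltas:
    - [[0, 0, -0.0003, 0, 0, -0.03, 1], [0, 0, -0.0005, 0, 0, -0.06, 1], [0, 0, -0.0005, 0, 0, -0.1, 1], [0, 0, -0.0005, 0, 0, -0.14, 1], [0, 0, -0.0005, 0, 0, -0.17, 1]]

```text
clock: 12.33
ee_pos: [496.7, -224.8, 111.8]
tool_rot: [1.71, 2.633, -0.0]
force: [-0.5, 0.0, 5.3]
grip_width: 13.2
```

Emit:
servo_tool:
  deltas:
    - [[0, 0, 0, 0, 0, 0.04, 1], [0, 0, 0, 0, 0, 0.08, 1], [0, 0, 0, 0, 0, 0.12, 1], [0, 0, 0, 0, 0, 0.16, 1], [0, 0, 0, 0, 0, 0.18, 1]]

```text
clock: 12.75
ee_pos: [496.1, -224.3, 110.5]
tool_rot: [1.462, 2.781, 0.0]
force: [0.3, 0.8, -0.2]
grip_width: 13.2
```

It dropped into the third slot. Down through to the well.

Emit:
servo_tool:
  deltas:
    - [[0, 0, -0.001, 0, 0, 0, 1], [0, 0, -0.002, 0, 0, 0, 1], [0, 0, -0.003, 0, 0, 0, 1], [0, 0, -0.004, 0, 0, 0, 1], [0, 0, -0.005, 0, 0, 0, 1]]

```text
clock: 13.17
ee_pos: [496.0, -224.3, 105.4]
tool_rot: [-1.465, -2.779, -0.0]
force: [-0.5, -0.3, -1.5]
grip_width: 13.3
```

Emit:
servo_tool:
  deltas:
    - [[0, 0, -0.001, 0, 0, 0, 1], [0, 0, -0.002, 0, 0, 0, 1], [0, 0, -0.003, 0, 0, 0, 1], [0, 0, -0.004, 0, 0, 0, 1], [0, 0, -0.006, 0, 0, 0, 1]]

```text
clock: 13.58
ee_pos: [496.2, -224.4, 99.7]
tool_rot: [1.464, 2.779, -0.0]
force: [0.6, 0.6, -0.7]
grip_width: 13.5
```

Emit:
servo_tool:
  deltas:
    - [[0, 0, -0.002, 0, 0, 0, 1], [0, 0, -0.004, 0, 0, 0, 1], [0, 0, -0.006, 0, 0, 0, 1], [0, 0, -0.008, 0, 0, 0, 1], [0, 0, -0.01, 0, 0, 0, 1]]

```text
clock: 14.0
ee_pos: [496.1, -224.3, 89.4]
tool_rot: [1.464, 2.779, 0.0]
force: [0.3, -0.2, 0.3]
grip_width: 13.1
```

Emit:
servo_tool:
  deltas:
    - [[0, 0, -0.001, 0, 0, 0, 1], [0, 0, -0.002, 0, 0, 0, 1], [0, 0, -0.0025, 0, 0, 0, 1], [0, 0, -0.0025, 0, 0, 0, 1], [0, 0, -0.0025, 0, 0, 0, 1]]

```text
clock: 14.42
ee_pos: [496.1, -224.3, 87.2]
tool_rot: [1.464, 2.779, 0.0]
force: [0.7, -0.1, -0.4]
grip_width: 13.2
```

Emit:
servo_tool:
  deltas:
    - [[0, 0, 0, 0, 0, 0.1, 1], [0, 0, 0, 0, 0, 0.2, 1], [0, 0, 0, 0, 0, 0.31, 1], [0, 0, 0, 0, 0, 0.42, 1], [0, 0, 0, 0, 0, 0.53, 1]]

```text
clock: 14.83
ee_pos: [496.2, -224.4, 87.3]
tool_rot: [0.677, 3.068, -0.0]
force: [-0.4, -0.5, -2.2]
grip_width: 13.2
```

Emit:
servo_tool:
  deltas:
    - [[0, 0, 0, 0, 0, 0.1, 1], [0, 0, 0, 0, 0, 0.2, 1], [0, 0, 0, 0, 0, 0.31, 1], [0, 0, 0, 0, 0, 0.42, 1], [0, 0, 0, 0, 0, 0.53, 1]]

```text
clock: 15.25
ee_pos: [496.2, -224.4, 87.3]
tool_rot: [-0.15, 3.138, -0.0]
force: [0.1, 1.4, -0.1]
grip_width: 13.2
```

Emit:
servo_tool:
  deltas:
    - [[0, 0, 0, 0, 0, 0.1, 1], [0, 0, 0, 0, 0, 0.2, 1], [0, 0, 0, 0, 0, 0.31, 1], [0, 0, 0, 0, 0, 0.42, 1], [0, 0, 0, 0, 0, 0.51, 1]]

```text
clock: 15.67
ee_pos: [496.2, -224.4, 87.3]
tool_rot: [-0.937, 2.998, -0.0]
force: [0.0, 0.0, -0.9]
grip_width: 13.3
```

Emit:
servo_tool:
  deltas:
    - [[0, 0, 0.001, 0, 0, 0, 1], [0, 0, 0.002, 0, 0, 0, 1], [0, 0, 0.003, 0, 0, 0, 1], [0, 0, 0.004, 0, 0, 0, 1], [0, 0, 0.005, 0, 0, 0, 1]]

```text
clock: 16.08
ee_pos: [496.1, -224.3, 92.3]
tool_rot: [-0.927, 3.002, -0.0]
force: [-0.9, -0.4, -1.1]
grip_width: 13.1
```

Emit:
servo_tool:
  deltas:
    - [[0, 0, 0.001, 0, 0, 0, 1], [0, 0, 0.002, 0, 0, 0, 1], [0, 0, 0.003, 0, 0, 0, 1], [0, 0, 0.004, 0, 0, 0, 1], [0, 0, 0.005, 0, 0, 0, 1]]

```text
clock: 16.5
ee_pos: [495.6, -223.9, 96.4]
tool_rot: [0.928, -3.0, -0.002]
force: [-0.4, -0.2, -7.1]
grip_width: 13.4
```

All three are lifting: the force is -7 N, which matches about 0.6 kg plus the key. Raise and carry to a spot where the wrist camera sees the pan.

Emit:
servo_tool:
  deltas:
    - [[0, 0, 0.003, 0, 0, 0, 1], [0, 0, 0.008, 0, 0, 0, 1], [0, 0, 0.014, 0, 0, 0, 1], [0, 0, 0.022, 0, 0, 0, 1], [0, 0, 0.03, 0, 0, 0, 1]]

```text
clock: 16.92
ee_pos: [496.2, -224.3, 128.2]
tool_rot: [-0.929, 3.001, -0.0]
force: [0.7, -0.3, -7.8]
grip_width: 13.5
```

Emit:
servo_tool:
  deltas:
    - [[0, 0, 0.01, 0, 0, 0, 1], [0, 0, 0.02, 0, 0, 0, 1], [0, 0, 0.03, 0, 0, 0, 1], [0, 0, 0.04, 0, 0, 0, 1], [0, 0, 0.05, 0, 0, 0, 1]]

```text
clock: 17.33
ee_pos: [496.2, -224.4, 178.4]
tool_rot: [-0.929, 3.001, -0.0]
force: [-0.2, 0.2, -5.8]
grip_width: 13.5
```

Emit:
servo_tool:
  deltas:
    - [[0, 0.002, 0.01, 0, 0, 0, 1], [0.001, 0.006, 0.02, 0, 0, 0, 1], [0.002, 0.012, 0.028, 0, 0, 0, 1], [0.004, 0.02, 0.034, 0, 0, 0, 1], [0.006, 0.03, 0.038, 0, 0, 0, 1]]

```text
clock: 17.75
ee_pos: [502.4, -193.7, 216.1]
tool_rot: [-0.928, 3.001, -0.001]
force: [-0.1, 0.2, -7.2]
grip_width: 13.2
```

Emit:
servo_tool:
  deltas:
    - [[0.0024, 0.012, 0, 0, 0, 0, 1], [0.005, 0.026, 0, 0, 0, 0, 1], [0.008, 0.041, 0, 0, 0, 0, 1], [0.011, 0.057, 0, 0, 0, 0, 1], [0.014, 0.074, 0, 0, 0, 0, 1]]

```text
clock: 18.17
ee_pos: [516.0, -118.4, 214.5]
tool_rot: [0.929, -3.0, -0.001]
force: [0.8, -0.2, -7.0]
grip_width: 13.5
```

Emit:
servo_tool:
  deltas:
    - [[0.0035, 0.018, 0, 0, 0, 0, 1], [0.007, 0.036, 0, 0, 0, 0, 1], [0.0105, 0.054, 0, 0, 0, 0, 1], [0.014, 0.072, 0, 0, 0, 0, 1], [0.018, 0.09, 0, 0, 0, 0, 1]]

```text
clock: 18.58
ee_pos: [533.7, -28.1, 214.5]
tool_rot: [0.93, -3.0, -0.001]
force: [0.2, 0.1, -6.6]
grip_width: 13.3
```

Emit:
servo_tool:
  deltas:
    - [[0.0035, 0.018, 0, 0, 0, 0, 1], [0.007, 0.036, 0, 0, 0, 0, 1], [0.0105, 0.054, 0, 0, 0, 0, 1], [0.014, 0.072, 0, 0, 0, 0, 1], [0.018, 0.09, 0, 0, 0, 0, 1]]

```text
clock: 19.0
ee_pos: [551.5, 61.9, 214.5]
tool_rot: [0.93, -3.0, -0.001]
force: [0.6, -0.8, -6.4]
grip_width: 13.3
```

Emit:
servo_tool:
  deltas:
    - [[0.0035, 0.018, 0, 0, 0, 0, 1], [0.007, 0.036, 0, 0, 0, 0, 1], [0.0105, 0.054, 0, 0, 0, 0, 1], [0.014, 0.072, 0, 0, 0, 0, 1], [0.018, 0.09, 0, 0, 0, 0, 1]]

```text
clock: 19.42
ee_pos: [569.3, 151.9, 214.4]
tool_rot: [0.93, -3.0, -0.001]
force: [0.5, -1.0, -7.0]
grip_width: 13.3
```

Emit:
servo_tool:
  deltas:
    - [[0.0035, 0.017, 0, 0, 0, 0, 1], [0.007, 0.033, 0, 0, 0, 0, 1], [0.0105, 0.048, 0, 0, 0, 0, 1], [0.014, 0.062, 0, 0, 0, 0, 1], [0.016, 0.075, 0, 0, 0, 0, 1]]

```text
clock: 19.83
ee_pos: [585.4, 226.7, 214.3]
tool_rot: [0.93, -3.0, -0.001]
force: [-0.2, -0.7, -6.9]
grip_width: 13.1
```

Emit:
servo_tool:
  deltas:
    - [[0.002, 0.011, 0, 0, 0, 0, 1], [0.003, 0.02, 0, 0, 0, 0, 1], [0.004, 0.026, 0, 0, 0, 0, 1], [0.004, 0.029, 0, 0, 0, 0, 1], [0.004, 0.029, 0, 0, 0, 0, 1]]

```text
clock: 20.25
ee_pos: [590.0, 254.1, 215.1]
tool_rot: [0.929, -3.001, -0.0]
force: [-0.6, 0.1, -6.6]
grip_width: 13.3
```

```bash
python3 - <<'E'
from station import arm, vision
import cv2, pickle
from h import *
s=arm.get_state();print(s["clock"],s["ee_pos"],s["tool_rot"],s["force"],s["torque"],s["grip_width"])
d=vision.get_image("wrist");pickle.dump(d,open("w4.pkl","wb"))
u,v=fproj(d,(532,216,91.5)).round().astype(int);print(u,v)
u0,v0=max(u-50,0),max(v-50,0);print(u0,v0)
c=cv2.resize(d["img"][v0:v0+100,u0:u0+100],None,fx=5,fy=5,interpolation=cv2.INTER_CUBIC)
f=cv2.resize(d["img"],(300,188))
o=np.zeros((500,800,3),np.uint8);o[:c.shape[0],:c.shape[1]]=c;o[:188,500:]=f
cv2.imwrite("pics/w4.png",o)
E
```

```text
20.25 [589.96271476 254.11995257 215.06391345] [ 9.29262399e-01 -3.00078014e+00 -1.74051742e-04] [-0.57611367  0.13445167 -6.60007744] [-0.09338094 -0.04005598  0.0181272 ] 13.289641711432001
322 115
272 65
```

View pics/w4.png

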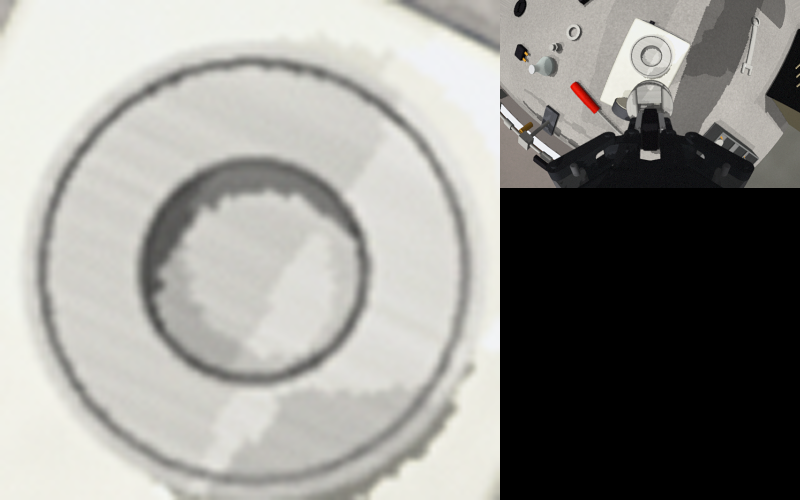

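```bash
python3 - <<'E'
import pickle
from h import *
d=pickle.load(open("w4.pkl","rb"))
p=lambda x,y,z:atz(fray(d,(272+x/5-.4,65+y/5-.4)),z)
print(p(254,270.5,88),p(255,272,91.5),"well dia",np.linalg.norm(p(140,270,88)-p(368,270,88)),np.linalg.norm(p(254,158,88)-p(254,383,88)))
E
```

```text
[534.5 218. ] [534.5 218.2] well dia 39.27594683772751 39.27594683772761
```

Pan centre is (534.5,218.1). The two circles agree, and the well diameter measures 39.3 mm against 40 mm. Next: move over it and lower.

Emit:
servo_tool:
  deltas:
    - [[-0.004, -0.0026, 0, 0, 0, 0, 1], [-0.012, -0.008, 0, 0, 0, 0, 1], [-0.022, -0.0145, 0, 0, 0, 0, 1], [-0.032, -0.021, 0, 0, 0, 0, 1], [-0.041, -0.027, 0, 0, 0, 0, 1]]

```text
clock: 20.72
ee_pos: [548.3, 225.6, 215.2]
tool_rot: [0.927, -3.001, 0.0]
force: [-0.5, 0.4, -6.6]
grip_width: 13.1
```

Emit:
servo_tool:
  deltas:
    - [[-0.008, -0.005, 0, 0, 0, 0, 1], [-0.012, -0.0078, 0, 0, 0, 0, 1], [-0.014, -0.009, 0, 0, 0, 0, 1], [-0.014, -0.009, -0.003, 0, 0, 0, 1], [-0.014, -0.009, -0.008, 0, 0, 0, 1]]

```text
clock: 21.13
ee_pos: [535.7, 217.7, 207.5]
tool_rot: [-0.928, 3.0, -0.0]
force: [0.7, -0.1, -7.1]
grip_width: 13.2
```

Emit:
servo_tool:
  deltas:
    - [[0, 0, -0.008, 0, 0, 0, 1], [0, 0, -0.017, 0, 0, 0, 1], [0, 0, -0.026, 0, 0, 0, 1], [0, 0, -0.034, 0, 0, 0, 1], [0, 0, -0.04, 0, 0, 0, 1]]

```text
clock: 21.55
ee_pos: [534.5, 217.7, 165.3]
tool_rot: [0.928, -2.999, -0.001]
force: [0.5, 0.6, -6.4]
grip_width: 12.8
```

Emit:
servo_tool:
  deltas:
    - [[0, 0, -0.003, 0, 0, 0, 1], [0, 0, -0.005, 0, 0, 0, 1], [0, 0, -0.007, 0, 0, 0, 1], [0, 0, -0.0085, 0, 0, 0, 1], [0, 0, -0.01, 0, 0, 0, 1]]

```text
clock: 21.97
ee_pos: [535.3, 217.7, 157.4]
tool_rot: [-0.928, 3.001, 0.0]
force: [0.5, 0.3, -5.6]
grip_width: 12.8
```

Emit:
servo_tool:
  deltas:
    - [[0, 0, -0.0005, 0, 0, 0, 1], [0, 0, -0.001, 0, 0, 0, 1], [0, 0, -0.0015, 0, 0, 0, 1], [0, 0, -0.002, 0, 0, 0, 1], [0, 0, -0.0025, 0, 0, 0, 1]]

```text
clock: 22.38
ee_pos: [535.2, 217.7, 154.7]
tool_rot: [-0.929, 3.001, 0.0]
force: [-0.2, 0.0, -7.1]
grip_width: 13.2
```

Emit:
servo_tool:
  deltas:
    - [[0, 0, -0.0004, 0, 0, 0, 1], [0, 0, -0.0008, 0, 0, 0, 1], [0, 0, -0.0012, 0, 0, 0, 1], [0, 0, -0.0016, 0, 0, 0, 1], [0, 0, -0.0018, 0, 0, 0, 1]]

```text
clock: 22.8
ee_pos: [535.5, 217.8, 153.4]
tool_rot: [-0.928, 3.0, -0.0]
force: [0.1, -0.6, -1.5]
grip_width: 13.4
```

The weights are seated: the load left the wrist at the expected height. Now I'll lower the key to the well floor before letting go, so it doesn't drop.

Emit:
servo_tool:
  deltas:
    - [[0, 0, -0.002, 0, 0, 0, 1], [0, 0, -0.004, 0, 0, 0, 1], [0, 0, -0.006, 0, 0, 0, 1], [0, 0, -0.008, 0, 0, 0, 1], [0, 0, -0.0095, 0, 0, 0, 1]]

```text
clock: 23.22
ee_pos: [535.0, 217.7, 142.9]
tool_rot: [0.929, -3.001, -0.0]
force: [0.3, 0.4, -0.2]
grip_width: 13.4
```

Emit:
servo_tool:
  deltas:
    - [[0, 0, -0.0007, 0, 0, 0, 1], [0, 0, -0.0014, 0, 0, 0, 1], [0, 0, -0.002, 0, 0, 0, 1], [0, 0, -0.0026, 0, 0, 0, 1], [0, 0, -0.003, 0, 0, 0, 1]]

```text
clock: 23.63
ee_pos: [535.1, 217.7, 140.3]
tool_rot: [-0.929, 3.001, 0.0]
force: [0.7, -0.5, -0.9]
grip_width: 12.8
```

Emit:
servo_tool:
  deltas:
    - [[0, 0, -0.0004, 0, 0, 0, 1], [0, 0, -0.0008, 0, 0, 0, 1], [0, 0, -0.001, 0, 0, 0, 1], [0, 0, -0.001, 0, 0, 0, 1], [0, 0, -0.001, 0, 0, 0, 1]]

```text
clock: 24.05
ee_pos: [535.2, 217.8, 140.2]
tool_rot: [-0.929, 3.0, -0.0]
force: [-3.0, -0.3, 5.7]
grip_width: 13.2
```

Emit:
servo_tool:
  deltas:
    - [[0, 0, 0.0003, 0, 0, 0, 1], [0, 0, 0.0006, 0, 0, 0, 1], [0, 0, 0.0007, 0, 0, 0, 0.7], [0, 0, 0.0007, 0, 0, 0, 0.6], [0, 0, 0.0007, 0, 0, 0, 0.5]]

```text
clock: 24.47
ee_pos: [535.1, 217.7, 139.8]
tool_rot: [0.929, -3.001, -0.0]
force: [-1.1, -0.8, -0.4]
grip_width: 21.4
```

Emit:
servo_tool:
  deltas:
    - [[0, 0, 0, 0, 0, 0, 0.3], [0, 0, 0, 0, 0, 0, 0.1], [0, 0, 0, 0, 0, 0, 0], [0, 0, 0, 0, 0, 0, 0], [0, 0, 0, 0, 0, 0, 0]]

```text
clock: 24.88
ee_pos: [535.1, 217.7, 140.0]
tool_rot: [0.929, -3.001, -0.0]
force: [-0.4, -0.3, -0.8]
grip_width: 42.7
```

Emit:
servo_tool:
  deltas:
    - [[0, 0, 0.005, 0, 0, 0, 0], [0, 0, 0.015, 0, 0, 0, 0], [0, 0, 0.03, 0, 0, 0, 0], [0, 0, 0.05, 0, 0, 0, 0], [0, 0, 0.07, 0, 0, 0, 0]]

```text
clock: 25.3
ee_pos: [534.9, 217.7, 211.6]
tool_rot: [-0.929, 3.001, 0.0]
force: [1.7, -1.4, 0.2]
grip_width: 42.4
```

Emit:
servo_tool:
  deltas:
    - [[0.01, 0.006, 0.01, 0, 0, 0, 0], [0.025, 0.016, 0.02, 0, 0, 0, 0], [0.04, 0.026, 0.02, 0, 0, 0, 0], [0.055, 0.036, 0.02, 0, 0, 0, 0], [0.055, 0.036, 0.02, 0, 0, 0, 0]]

```text
clock: 25.72
ee_pos: [592.0, 254.8, 230.4]
tool_rot: [-0.929, 3.0, 0.0]
force: [-0.3, -0.5, 0.7]
grip_width: 42.8
```

```bash
python3 - <<'E'
from station import arm, vision
import cv2, pickle
from h import *
s=arm.get_state();print(s["clock"],s["ee_pos"],s["force"],s["grip_width"])
d={n:vision.get_image(n) for n in("wrist","scene")};pickle.dump(d,open("w5.pkl","wb"))
u,v=fproj(d["wrist"],(534.5,218,110)).round().astype(int);print(u,v)
u0,v0=max(u-50,0),max(v-50,0);print(u0,v0)
c=cv2.resize(d["wrist"]["img"][v0:v0+100,u0:u0+100],(400,400),interpolation=cv2.INTER_CUBIC)
u,v=proj(d["scene"],(534.5,218,120)).round().astype(int);print(u,v)
e=cv2.resize(d["scene"]["img"][v-40:v+40,u-40:u+40],(400,400),interpolation=cv2.INTER_CUBIC)
cv2.imwrite("pics/w5.png",np.hstack([c,e]))
E
```

```text
25.7167 [591.9538644  254.75819758 230.36232087] [-0.28371119 -0.4934469   0.68658311] 42.80318877134381
323 116
273 66
400 242
```

View pics/w5.png

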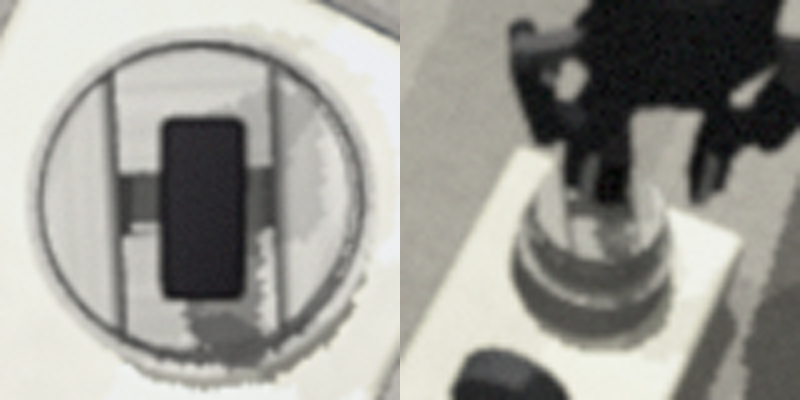

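```bash
python3 -c "
from station import close_job
print(close_job())"
```

```text
the job is handed in; nothing more can be done
None
```

The three weights are on the tester's pan with the key standing upright in them, and I handed the job in at about 25.8 s of the 72 s allowed.

- **Feeling down:** I took the key from its rack and felt it through the three slots at yaws of about -0.52, +0.09 and -0.97 rad. Both lower slots let the foot in only after I turned slightly past them and back. The highest contact force I read was about 6 N.
- **Lifting:** I turned the key 90° in the well. The foot met the lowest weight at the height expected for the stand's seat. The load then read about 7 N, which fits three weights plus the key.
- **Setting down:** The load came off at the expected height of the pan's seat. I then lowered the key to the well floor, where it read 5.7 N, backed off, opened and moved clear.

**Last checks:** The final wrist picture shows the stack concentric inside the rim and looking flat, with the handle upright and square to the top slot. I did not turn the key after the lift, so its foot should still be under the weights. The gripper is open and touching nothing, with force readings near zero.

- **Not checked:** I took no final picture of the empty stand. That all three weights came off rests on the load and the heights. I did not compare the bystanders before and after, but the arm passed well above them with no unexpected forces.
- **Disagreed:** The scene and top cameras differed by up to about 7 mm, so I relied on close wrist views.

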